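# Isolate the board-test fixture and hold its guide rod through both bushings

### The arm

A 7-joint arm with a two-finger parallel gripper is mounted at the origin on the work surface. World frame = base frame: x ahead of the robot, y to its left, z up, the work surface at z = 0. Lengths are in m, angles in rad, forces in N, time in s.
With the tool pointing down it reaches from about 0.4 to 0.875 m from the base axis. Payload 6.5 kg.
Tool frame: the origin (TCP) lies at the very end of the fingers, on their centre line; the grasp point (between the pads) lies 19 mm behind it; z points along the fingers, y is the line along which they close (so a half turn about z gives the same grasp; the last joint's range is limited). The gripper opens to 88 mm and grips with 3 to 60 N. Pads are 18 mm wide; open, the fingers measure 123 mm over their backs; the gripper's body (75 mm by 187 mm) begins 45 mm behind the grasp point.
Start: joints at [-1.356, 0.536, -0.004, 1.538, 0.003, 1.067, -0.071], TCP at [0.18, 0.625, 0.239] pointing down, gripper open.
Joint ranges: [-2.7, 2.7], [-0.37, 2.16], [-1.27, 1.26], [0.24, 2.4], [-1.31, 4.45], [0.19, 1.91], [-2.76, 2.76]. Speed limits (rad/s): [2.39, 2.39, 3.14, 3.14, 3.14, 3.14, 3.14].

### API

Orientations are given as a unit quaternion [w, x, y, z].
In Python, from cell import manip gives the robot as it stands.
- The arm moves only by the shell command python3 -m inch 'ROWS' [FORCE]. ROWS is JSON, one flat list of numbers, 5 for each row, row after row: the opening, from -1 (shut) to 1 (fully open), then the shift along the tool's x, y, z in m, then the turn about the tool's z in rad. In form: [fingers, dx, dy, dz, roll, fingers, dx, dy, dz, roll, ...]. A call has 1 to 12 rows; each row is the pose to reach, as a shift and turn from the pose commanded when the call began, along the tool's axes at that moment; what a row does not reach only later rows make up. A row lasts 1/10 s, in which the tool goes at most 50 mm and 8.59 degrees, less where a joint would pass 70% of its speed; a pose out of reach is approached as far as the arm can. A call with a gripper value outside its range is refused whole. The fingers move at their own pace and stop on an object; FORCE is the grip in N (left out, the last holds). Time passes only in rows, so rows that repeat a pose let the fingers close. It gives the time, the measured TCP pose, the force, the opening and the grip force at its end, in the units of the state.
- manip.sense(): the state, without advancing time (a new reading comes with each control period).
- manip.capture(name): name is "scene" or "top" or "wrist"; returns a dict with "frame" (400x640x3 uint8, red, green, blue), "vertical_fov" (degrees; the focal length in pixels is half the picture's height over the tangent of half this angle, whatever the lens; pixels are square), "cx", "cy" (the principal point, pixels), "T" (4x4, takes a point from camera to world coordinates). Camera axes: x right, y up, looking along -z (the intrinsics and any distortion apply to the point x, -y, -z); pixel columns grow to the right and rows downward; lengths in m; the calibration is good to about 2 mm. The wrist camera is an equidistant fisheye: a pixel r from the principal point sees the ray r / f radians off the axis. A picture is of the moment at which its call begins. There is no depth.
- manip.job_done(): hands the job in; it is judged then, once.
The state is a dict: "time_s": time; "q": joint angles; "joint_vel": joint speeds; "tau": joint torques, N m; "tool_pos": TCP position; "tcp_rot": TCP orientation; "ft_force": force on the tool from outside, world axes, zero at the start; "ft_torque": the same for the moment, N m; "grip_width": finger opening in m; "grasp_force": force on a finger pad.
Only numpy, scipy, OpenCV 4.12 (cv2) and the standard library are available. Lean on these libraries where they do the work, as an engineer would, in place of code of your own. Each camera call takes 0.05 s, during which the arm holds its last target. There are 200 camera calls.

### The job

Flip the isolator lever over to its other stop to switch the board-test fixture off, and after that take the long guide rod by its head out of the rod rack and thread it from above, upright, through the fixture's upper bushing and then its lower one. Finish while still holding the rod in the gripper, spanning both bushings, with its foot sticking out below the lower bushing and hanging well clear of the base plate, so that a colleague can tighten the clamp screws. Leave the lever switched off and all the other things on the bench (the short rod too) where they are.

Things in the scene. Friction and masses are not known exactly. Their poses are not given: they have to be found in the camera images.
- isolator (a joint): angle of the isolator's lever about its level hinge, rad: 0 = on (start, leaning 0.55 rad (32 degrees) from upright to the isolator's own -x side), 1.10 = off (leaning as far to its +x side). Top-heavy: it rests at either stop (about 1 N at the grip pushes it off) and falls the rest of the way once pushed past upright (0.55)
- isolator_box: grey isolator box 100 (its x) x 64 (its y) x 40 high, fixed to the bench, with two steel bars 12 high on top along x at y = +-20. Origin: centre of its underside; z up. The lever's hinge lies along y, 45 above the origin, and the lever swings in the x-z plane from -x to +x
- isolator_grip (a point): middle of the lever's black round grip (diameter 22, 49 long over its round ends), on the lever's axis 66 from the hinge; the lever reaches 88 from the hinge. The stem below is 10 thick steel
- guide_rod_head (a point): centre of the guide rod's head, on its axis, 147.5 above its foot and 17.5 below its top; z up along the rod. Steel shaft 12 in diameter, 130 long; round dark steel head 18 in diameter, 35 high on top; 165 over all, 0.1 to 0.2 kg. It stands upright in one of the rack's holes, its top 171 above the bench: the taller of the two rods
- guide_rod_foot (a point): centre of the end face of the guide rod's foot, 147.5 below the head's centre; z up along the rod. The foot tapers to 7 over its last 4
- rack: aluminium rod rack, a fixed block 56 (its x) x 110 (its y) x 46 high. Origin: centre of its underside, z up. Two upright holes 15 in diameter, 40 deep (floor 6 above the bench), at y = -28 and y = +28, one rod in each; which is which varies
- fixture: board-test fixture, fixed to the bench. Origin: on the bench surface, on the common upright axis of both bushings; z up. Dark base plate 8 thick, x -70 to 70, y -55 to 125; grey column at y = 86 to 114, 133 high; two level aluminium arms from it along y, each holding a brass bushing at x = y = 0: bore 15, 26 long, the top 10 flaring to a mouth of 28
- upper_mouth (a point): centre of the upper bushing's flared mouth, 126 above the bench; that bushing ends 100 above the bench
- lower_exit (a point): centre of the lower bushing's lower end, 50 above the bench and 42 above the base plate; its flared mouth is 76 above the bench, straight below the upper bushing
- batteries_mid (a point): block of four AA batteries taped side by side, lying flat, 50 x 58 x 14; this point is its centre
- jar_mid (a point): small clear lidded jar, diameter 44, height 55, standing; this point is half-way up
- spool_mid (a point): grey wire spool standing on its flange, diameter 54, height 40; this point is half-way up
- driver_grip (a point): screwdriver with black handle lying on the bench; this point is the middle of its handle
- meter_mid (a point): grey hand-held meter lying face up, 150 x 75 x 32; this point is its centre
- stub_rod_head (a point): centre of the head (half-way up it) of the other, short rod in the rack: same 12 mm steel shaft and same 18 mm dark steel head, but only 90 long over all, so that its top stands 96 above the bench. Not to be used; leave it in its hole
Mind the look-alikes: they are no part of the job. Leave any yellow look-alike of the isolator_box alone. What is shaped like the part that bears guide_rod_head but red is not meant.

How it is judged:
By the outcome, as a careful person would: the job done as asked, in the order asked, and still so for the second after the job is handed in, while the arm keeps its last pose, push and grip.
It also fails if it takes over 59 s, if anything falls off the work surface, if the arm or the gripper's body presses on something with over 40 N, if the wrist force passes 120 N, or if a joint passes its speed limit or range.

## Working session

There is one attempt and no reset: what is moved stays moved. The work goes in short steps, Python scripts to look and compute and a shell command to move; the robot and the scene stay as the last step left them, time stands still between calls to the robot, and variables do not carry over. Pictures are saved under pics/ and viewed, at most 10 in all, crops included, and the job is handed in when it is done.

```bash
mkdir -p pics
cat > h.py <<'E'
import numpy as np, cv2, pickle, sys
from cell import manip
def cap(n,fn):
    c=manip.capture(n); c={k:c[k] for k in c}
    cv2.imwrite('pics/%s.png'%fn, np.ascontiguousarray(c['frame'][:,:,::-1])); pickle.dump(c,open('pics/%s.pkl'%fn,'wb')); return c
def load(fn): return pickle.load(open('pics/%s.pkl'%fn,'rb'))
def ray(c,u,v,fish=False):
    h=c['frame'].shape[0]; f=h/2/np.tan(np.radians(c['vertical_fov'])/2)
    x,y=u-c['cx'],v-c['cy']
    if fish:
        r=np.hypot(x,y)+1e-9; t=r/f; d=np.array([np.sin(t)*x/r,-np.sin(t)*y/r,-np.cos(t)])
    else: d=np.array([x/f,-y/f,-1])
    T=np.array(c['T']); return T[:3,3], T[:3,:3]@d
def atz(c,u,v,z,fish=False):
    o,d=ray(c,u,v,fish); return o+d*(z-o[2])/d[2]
def proj(c,p,fish=False):
    T=np.array(c['T']); q=T[:3,:3].T@(np.array(p)-T[:3,3]); h=c['frame'].shape[0]; f=h/2/np.tan(np.radians(c['vertical_fov'])/2)
    x,y,z=q[0],-q[1],-q[2]
    if fish:
        s=np.hypot(x,y)+1e-12; t=np.arctan2(s,z); return c['cx']+f*t*x/s, c['cy']+f*t*y/s
    return c['cx']+f*x/z, c['cy']+f*y/z
E
python3 - <<'E'
from h import *
for n in ['scene','top']:
    c=cap(n,n+'0'); print(n,c['vertical_fov'],c['cx'],c['cy'],np.round(c['T'],3).tolist(),[k for k in c])
    cv2.imwrite('pics/%s0b.png'%n,cv2.resize(cv2.imread('pics/%s0.png'%n),(800,500),interpolation=cv2.INTER_CUBIC))
s=manip.sense();print(s)
E
```

```text
scene 53.16693486841573 319.5143404329085 196.9067971761492 [[-0.803, -0.449, 0.393, 0.942], [0.596, -0.622, 0.508, 0.529], [0.016, 0.642, 0.767, 0.948], [0.0, 0.0, 0.0, 1.0]] ['frame', 'vertical_fov', 'cx', 'cy', 'T']
top 56.87587045260901 312.48058899917567 198.70569513298034 [[0.028, 0.985, -0.173, 0.375], [-1.0, 0.028, -0.004, 0.003], [0.001, 0.173, 0.985, 1.152], [0.0, 0.0, 0.0, 1.0]] ['frame', 'vertical_fov', 'cx', 'cy', 'T']
{'time_s': 0.1, 'q': array([-1.35622459,  0.53710035, -0.00448621,  1.53875144,  0.0026008 ,
        1.06729269, -0.07122399]), 'joint_vel': array([ 6.72540634e-04, -2.21413135e-03, -3.36221411e-05, -2.01978332e-03,
        6.17800748e-04, -7.58518661e-04,  1.02327683e-03]), 'tau': array([ 2.28205783e-03, -5.72077703e+01,  9.93748605e-01, -2.52231252e+01,
       -5.61595929e-02,  1.33055021e-02,  4.71534236e-05]), 'tool_pos': array([0.17994603, 0.62402713, 0.23792871]), 'tcp_rot': array([-6.29910216e-05,  1.39881109e-01,  9.90168005e-01, -7.70462114e-04]), 'ft_force': array([1.0428144 , 0.87653663, 0.47150042]), 'ft_torque': array([-0.00794605, -0.0116136 , -0.07126535]), 'grasp_force': 0.0, 'grip_width': 0.08783942151696414}
```

View pics/scene0b.png

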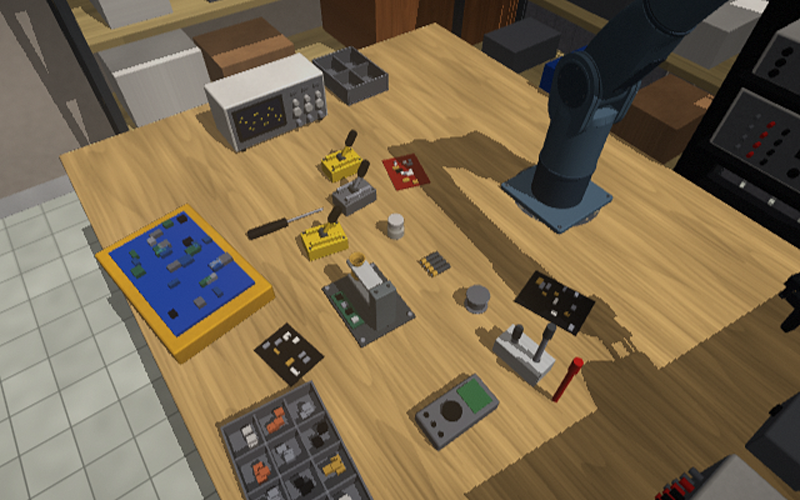

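View pics/top0b.png

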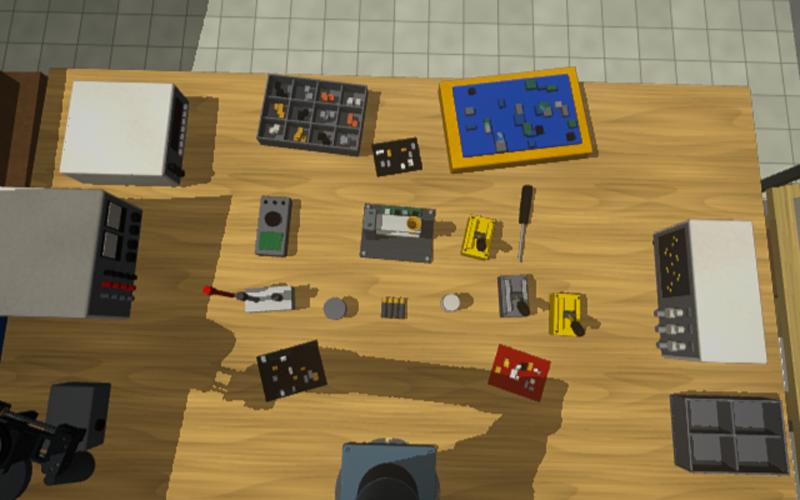

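The scene picture shows the grey isolator at (355,190) with its lever at (362,168), the rack at (525,350) with the tall rod's head at (550,330), and the fixture at (370,300). In the top picture they are at (515,297), (270,297) and (398,233). I'll enlarge these areas.

Run:
```python
import cv2,numpy as np
t=cv2.imread('pics/top0.png'); s=cv2.imread('pics/scene0.png')
def cr(i,x,y,w,h,k): return cv2.resize(i[y:y+h,x:x+w],(w*k,h*k),interpolation=cv2.INTER_CUBIC)
# rows: top: isolator, rack, fixture ; scene: same ; 66x50 each x4 = 264x200
a=[cr(t,380,210,66,60,4),cr(t,160,210,90,60,4)[:, :],cr(t,284,155,66,60,4)]
b=[cr(s,255,120,66,60,4),cr(s,390,250,90,60,4),cr(s,254,195,80,85,4)[:, :]]
H=340
def row(l):
    l=[cv2.copyMakeBorder(x,0,max(0,(300 if 1 else 0)-x.shape[0]),0,4,cv2.BORDER_CONSTANT)[:300] for x in l]; return np.hstack(l)
A=row(a)[:242];B=row(b)
w=max(A.shape[1],B.shape[1]); A=cv2.copyMakeBorder(A,0,0,0,w-A.shape[1],cv2.BORDER_CONSTANT);B=cv2.copyMakeBorder(B,0,0,0,w-B.shape[1],cv2.BORDER_CONSTANT)
cv2.imwrite('pics/m1.png',np.vstack([A,B])[:600,:]); print(np.vstack([A,B]).shape)
```

```text
(542, 956, 3)
```

Run:
```python
import cv2
i=cv2.imread('pics/m1.png'); print(i.shape)
if i.shape[1]>800: cv2.imwrite('pics/m1.png',cv2.resize(i,(800,int(i.shape[0]*800/i.shape[1]))))
```

```text
(542, 956, 3)
```

View pics/m1.png

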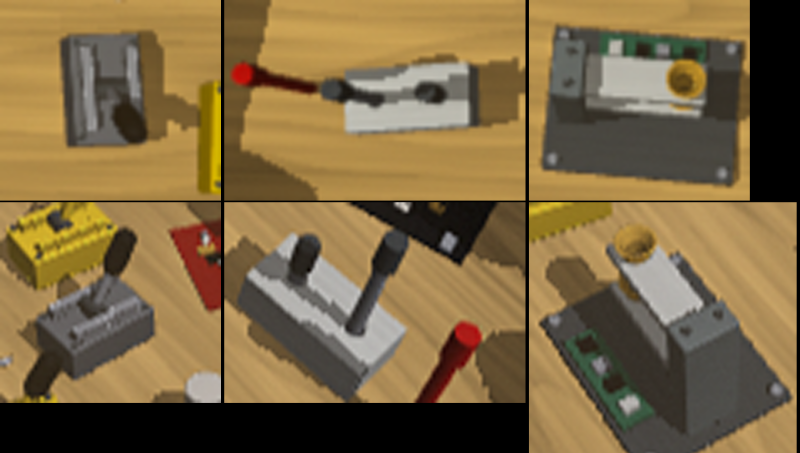

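The crops show, top row, the isolator box spanning (62,33)–(144,146) with its grip near (128,120), the tall rod's head top at (331,89), and the mouth at (687,79). In the bottom row the grip is at (122,245), the head top at (396,238) and the mouth at (635,242). Next I triangulate these.

```bash
cat >> h.py <<'E'
def tri(*rs):
    A=0;b=0
    for o,d in rs:
        d=d/np.linalg.norm(d);P=np.eye(3)-np.outer(d,d);A=A+P;b=b+P@o
    return np.linalg.solve(A,b)
E
python3 - <<'E'
from h import *
t=load('top0');s=load('scene0');k=3.347
T=lambda u,v,px,x0,y0:(x0+(u-px)/k,y0+v/k)
S=lambda u,v,px,x0,y0:(x0+(u-px)/k,y0+(v-202.5)/k)
for n,a,b,z in [('grip',T(128,120,0,380,210),S(122,245,0,255,120),.045+.066*np.cos(.55)),('rodtop',T(331,89,224.3,160,210),S(396,238,224.3,390,250),.171),('stubtop',T(430,90,224.3,160,210),S(307,243,224.3,390,250),.096),('mouth',T(687,79,528.9,284,155),S(635,242,528.9,254,195),.126)]:
    print(n,tri(ray(t,*a),ray(s,*b)).round(4),'top@z',atz(t,*a,z).round(4),'scene@z',atz(s,*b,z).round(4))
for q in [(62,36),(140,33),(144,142),(68,146)]: print('isobox',atz(t,*T(*q,0,380,210),.04).round(4))
for q in [(556,26),(745,42),(735,185),(543,169)]: print('base',atz(t,*T(*q,528.9,284,155),.008).round(4))
for q in [(345,72),(470,63),(472,125),(345,133)]: print('rack',atz(t,*T(*q,224.3,160,210),.046).round(4))
E
```

```text
grip [ 0.4297 -0.2905  0.1115] top@z [ 0.4321 -0.2953  0.1013] scene@z [ 0.422  -0.2982  0.1013]
rodtop [0.4349 0.3242 0.1717] top@z [0.4356 0.3236 0.171 ] scene@z [0.4336 0.3248 0.171 ]
stubtop [0.4405 0.2665 0.0924] top@z [0.4418 0.2637 0.096 ] scene@z [0.4408 0.2694 0.096 ]
mouth [ 0.6134 -0.0433  0.1234] top@z [ 0.6141 -0.0444  0.126 ] scene@z [ 0.6134 -0.0401  0.126 ]
isobox [ 0.5092 -0.2546  0.04  ]
isobox [ 0.514  -0.3252  0.04  ]
isobox [ 0.4164 -0.3265  0.04  ]
isobox [ 0.4109 -0.2588  0.04  ]
base [0.69   0.0763 0.008 ]
base [ 0.6794 -0.1045  0.008 ]
base [ 0.5414 -0.0968  0.008 ]
base [0.5513 0.0832 0.008 ]
rack [0.4588 0.3531 0.046 ]
rack [0.4701 0.2419 0.046 ]
rack [0.4151 0.2366 0.046 ]
rack [0.4049 0.3487 0.046 ]
```

```bash
cat >> h.py <<'E'
from scipy.spatial.transform import Rotation as Rn
def go(x,y,z,yaw=None):
    "print tool-frame shift to a world target; yaw = wanted direction of tool x (deg)"
    s=manip.sense();w=s['tcp_rot'];R=Rn.from_quat([*w[1:],w[0]]).as_matrix()
    d=R.T@(np.array([x,y,z])-s['tool_pos']); a=np.degrees(np.arctan2(R[1,0],R[0,0]))
    print('t',round(s['time_s'],2),'pos',s['tool_pos'].round(4),'yaw',a.round(2),'tilt',(R[:2,2]*1000).round(1),'F',s['ft_force'].round(1),'gw',round(s['grip_width'],4),'gf',round(s['grasp_force'],1))
    print('shift',d.round(4), 'roll', None if yaw is None else round(-np.radians((yaw-a+180)%360-180),4))
E
python3 -c "
from h import *
go(.46,.28,.25,180)"
```

```text
t 0.1 pos [0.1799 0.624  0.2379] yaw 163.92 tilt [-0.3 -1.5] F [1.  0.9 0.5] gw 0.0878 gf 0.0
shift [-0.3644 -0.253  -0.0116] roll -0.2807
```

```bash
python3 -m inch '[1,-0.36,-0.25,-0.02,-0.28,1,-0.36,-0.25,-0.02,-0.28,1,-0.36,-0.25,-0.02,-0.28,1,-0.36,-0.25,-0.02,-0.28,1,-0.36,-0.25,-0.02,-0.28,1,-0.36,-0.25,-0.02,-0.28,1,-0.36,-0.25,-0.02,-0.28,1,-0.36,-0.25,-0.02,-0.28,1,-0.36,-0.25,-0.02,-0.28,1,-0.36,-0.25,-0.02,-0.28,1,-0.36,-0.25,-0.02,-0.28,1,-0.36,-0.25,-0.02,-0.28]'
python3 - <<'E'
from h import *
c=cap('wrist','w1'); print(c['vertical_fov'],np.round(c['T'],3).tolist())
cv2.imwrite('pics/w1b.png',cv2.resize(cv2.imread('pics/w1.png'),(800,500),interpolation=cv2.INTER_CUBIC))
go(.37,-.29,.2,180)
E
```

```text
time_s: 1.3
tool_pos: [0.4557, 0.2858, 0.2584]
tcp_rot: [-0.0, -0.001, 1.0, 0.0]
ft_force: [-0.0, 0.2, 0.1]
grip_width: 0.0878
grasp_force: 0.0
65.70646984690485 [[-0.001, -0.95, -0.311, 0.375], [1.0, -0.001, -0.0, 0.286], [-0.0, -0.311, 0.95, 0.404], [0.0, 0.0, 0.0, 1.0]]
t 1.35 pos [0.4556 0.286  0.2585] yaw -179.89 tilt [-0.9  0.3] F [ 0.6 -0.5  0.8] gw 0.0879 gf 0.0
shift [ 0.0866 -0.5759  0.0584] roll 0.0019
```

View pics/w1b.png

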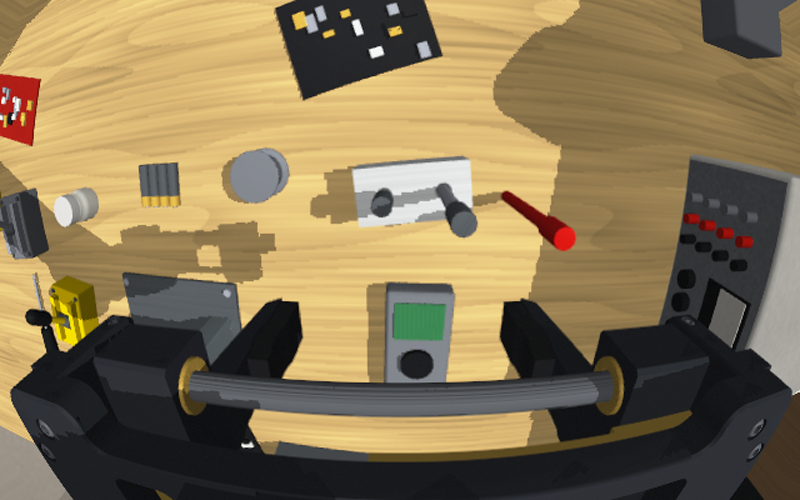

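The wrist picture shows the rack with the tall rod's head top at (463,222), the stub's head at (382,202) and the red rod's top at (564,238).

Run:
```python
from h import *
c=load('w1')
for n,u,v,z in [('rodtop',463,223,.171),('rod at rack top',443,189,.046),('stubtop',382,200,.096),('redtop',564,238,.171),('redtop',564,238,.165),('redfoot',506,194,0)]: print(n,atz(c,u/1.25,v/1.25,z,True).round(4))
for q in [(352,168),(470,156),(472,204),(359,214)]: print('rack',atz(c,q[0]/1.25,q[1]/1.25,.046,True).round(4))
```

```text
rodtop [0.4354 0.3247 0.171 ]
rod at rack top [0.4347 0.3253 0.046 ]
stubtop [0.4357 0.2706 0.096 ]
redtop [0.4448 0.3948 0.171 ]
redtop [0.4465 0.3976 0.165 ]
redfoot [0.4464 0.3997 0.    ]
rack [0.4149 0.2405 0.046 ]
rack [0.403 0.35  0.046]
rack [0.4488 0.3536 0.046 ]
rack [0.4589 0.2461 0.046 ]
```

```bash
python3 -m inch '[-1,0,-0.57,0,0,-1,0,-0.57,0,0,-1,0,-0.57,0,0,-1,0,-0.57,0,0,-1,0,-0.57,0,0,-1,0,-0.57,0,0,-1,0,-0.57,0,0,-1,0.05,-0.57,0,0,-1,0.085,-0.576,0,0,-1,0.085,-0.576,0.02,0,-1,0.085,-0.576,0.04,0,-1,0.085,-0.576,0.04,0]'
python3 - <<'E'
from h import *
c=cap('wrist','w2')
cv2.imwrite('pics/w2b.png',cv2.resize(cv2.imread('pics/w2.png'),(800,500),interpolation=cv2.INTER_CUBIC))
go(.37,-.29,.09,180)
E
```

```text
time_s: 2.55
tool_pos: [0.3714, -0.2919, 0.2186]
tcp_rot: [0.001, -0.001, 1.0, -0.0]
ft_force: [1.7, 0.1, -0.3]
grip_width: 0.0006
grasp_force: 0.0
t 2.6 pos [ 0.3663 -0.2982  0.2167] yaw 179.64 tilt [-2.9 -3.1] F [-3.9 -4.4 -1.3] gw 0.0004 gf 0.0
shift [-0.004   0.0087  0.1267] roll -0.0063
```

View pics/w2b.png

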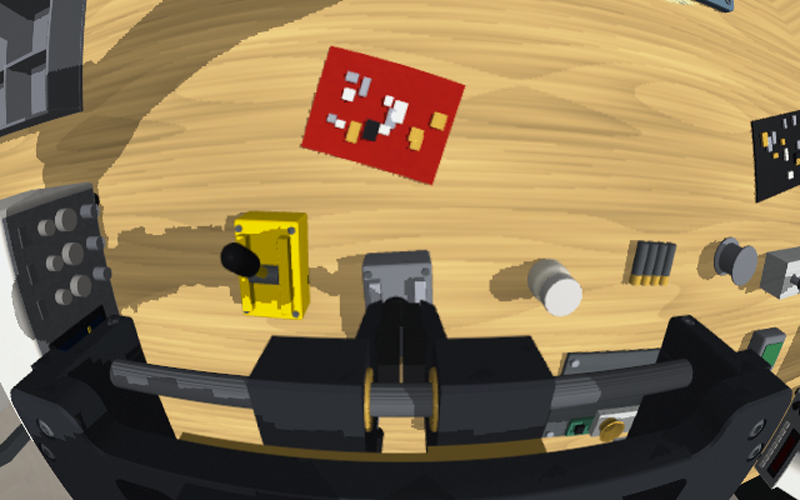

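The picture shows the grey isolator at (397,290), centred under the closed fingers (u≈400), and the yellow look-alike well to the left at (270,265). Next I descend behind the lever.

```bash
python3 -m inch '[-1,0,0.004,0.04,0,-1,0,0.004,0.08,0,-1,0,0.004,0.12,0,-1,0,0.004,0.125,0,-1,0,0.004,0.125,0,-1,0,0.004,0.125,0]'; python3 -c "
from h import *
c=load('w2')
for q in [(362,254),(432,252)]: print(atz(c,q[0]/1.25,q[1]/1.25,.04,True))
go(.4625,-.291,.09,180)"
```

```text
time_s: 3.2
tool_pos: [0.3727, -0.2876, 0.0953]
tcp_rot: [0.001, -0.0, 1.0, -0.0]
ft_force: [0.6, -0.2, -0.2]
grip_width: 0.0006
grasp_force: 0.0
[ 0.40370847 -0.32637968  0.04      ]
[ 0.4016882  -0.26426599  0.04      ]
t 3.2 pos [ 0.3727 -0.2876  0.0953] yaw -180.0 tilt [ 2.2 -1. ] F [ 0.6 -0.2 -0.2] gw 0.0006 gf 0.0
shift [-0.0898 -0.0034  0.0055] roll 0.0001
```

```bash
python3 -m inch '[-1,-0.015,-0.006,0.003,0,-1,-0.025,-0.006,0.003,0,-1,-0.035,-0.006,0.003,0,-1,-0.045,-0.006,0.003,0,-1,-0.055,-0.006,0.003,0,-1,-0.065,-0.006,0.003,0,-1,-0.075,-0.006,0.003,0,-1,-0.085,-0.006,0.003,0,-1,-0.095,-0.006,0.003,0,-1,-0.1,-0.006,0.003,0,-1,-0.1,-0.006,0.003,0]'
python3 - <<'E'
from h import *
c=cap('scene','s2');i=cv2.imread('pics/s2.png')[90:210,220:380]
cv2.imwrite('pics/s2b.png',cv2.resize(i,(800,600),interpolation=cv2.INTER_CUBIC))
go(.38,-.29,.25)
E
```

```text
time_s: 4.3
tool_pos: [0.47, -0.2933, 0.0904]
tcp_rot: [-0.002, 0.001, 1.0, 0.001]
ft_force: [-4.7, 1.3, 4.9]
grip_width: 0.0004
grasp_force: 2.7
t 4.35 pos [ 0.47   -0.2932  0.0904] yaw 179.94 tilt [-3.1  1.2] F [-4.8  1.4  3.7] gw 0.0007 gf 2.6
shift [ 0.0905  0.0033 -0.1593] roll None
```

View pics/s2b.png

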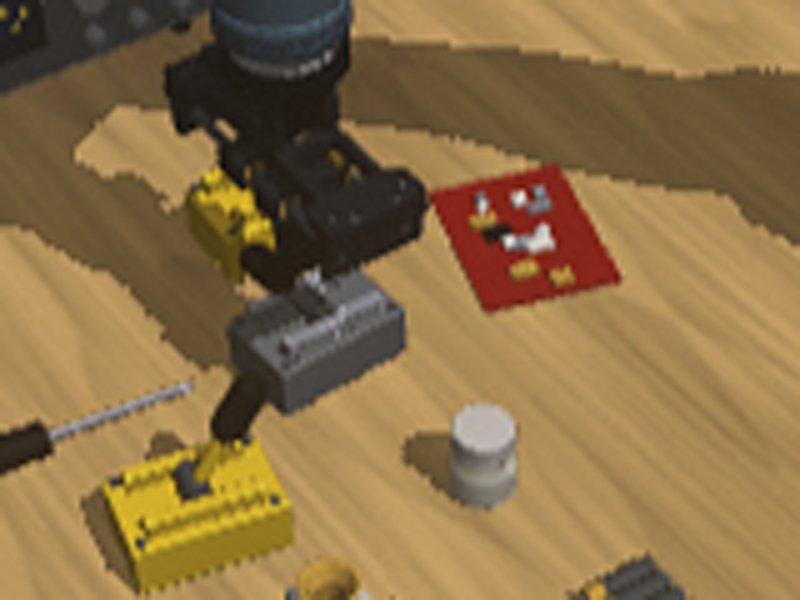

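The hand covers the grip, with the hinge near (315,285). Pushing against about 5 N suggests the lever is at its stop, so I back off and look.

```bash
python3 -m inch '[-1,0.03,0,0,0,-1,0.06,0,0,0,-1,0.08,0,0,0,-1,0.09,0,-0.05,0,-1,0.09,0,-0.1,0,-1,0.09,0,-0.15,0,-1,0.09,0.05,-0.17,0,-1,0.09,0.1,-0.17,0,-1,0.09,0.1,-0.17,0]'
python3 - <<'E'
from h import *
cap('scene','s3');cap('top','t3')
i=cv2.imread('pics/s3.png')[110:190,240:320];j=cv2.imread('pics/t3.png')[200:280,370:450]
cv2.imwrite('pics/s3b.png',cv2.resize(np.hstack([i,j]),(800,400),interpolation=cv2.INTER_CUBIC))
go(.4352,.3248,.25,180)
E
```

```text
time_s: 5.25
tool_pos: [0.3823, -0.1882, 0.2615]
tcp_rot: [0.001, -0.003, 1.0, 0.001]
ft_force: [-1.0, -0.5, -0.6]
grip_width: 0.0004
grasp_force: 0.0
t 5.35 pos [ 0.3819 -0.1922  0.2611] yaw -179.87 tilt [1.1 0.2] F [ 0.6 -0.3 -0.5] gw 0.0001 gf 0.0
shift [-0.0544  0.5169  0.0113] roll 0.0022
```

View pics/s3b.png

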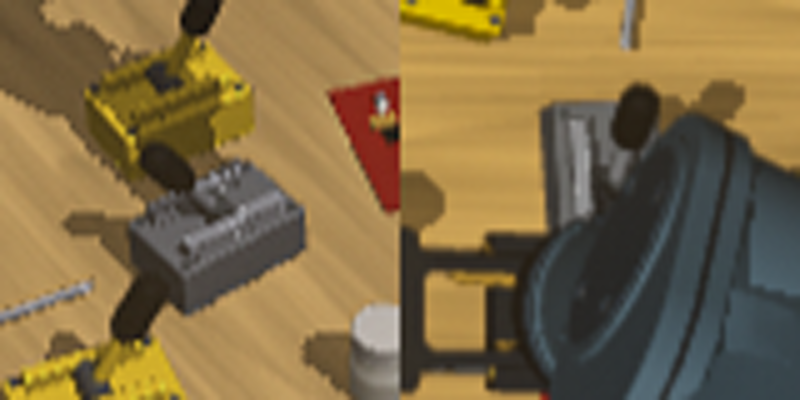

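Left: the grey isolator's grip now lies at (168,165), over on its +x side. Right: the same in the top picture at (635,115). The lever is off, so I move on to the rod.

```bash
python3 -m inch '[-0.05,-0.054,0.05,0,0,-0.05,-0.054,0.1,0,0,-0.05,-0.054,0.15,0,0,-0.05,-0.054,0.2,0,0,-0.05,-0.054,0.25,0,0,-0.05,-0.054,0.3,0,0,-0.05,-0.054,0.35,0,0,-0.05,-0.054,0.4,0,0,-0.05,-0.054,0.45,0,0,-0.05,-0.054,0.5,0,0,-0.05,-0.054,0.517,0,0,-0.05,-0.054,0.517,0,0]' ; python3 -m inch '[-0.05,0,0,0,0,-0.05,0,0,0,0]';python3 - <<'E'
from h import *
c=cap('wrist','w3');i=cv2.imread('pics/w3.png')[120:360,160:480]
cv2.imwrite('pics/w3b.png',cv2.resize(i,(800,600),interpolation=cv2.INTER_CUBIC))
go(.4352,.3248,.1345,180)
E
```

```text
time_s: 6.55
tool_pos: [0.4358, 0.3282, 0.2599]
tcp_rot: [-0.0, -0.002, 1.0, 0.001]
ft_force: [0.2, 0.0, -0.6]
grip_width: 0.0419
grasp_force: 0.0
time_s: 6.75
tool_pos: [0.4369, 0.3213, 0.2603]
tcp_rot: [-0.0, 0.002, 1.0, -0.001]
ft_force: [0.3, 0.1, -0.0]
grip_width: 0.0419
grasp_force: 0.0
t 6.8 pos [0.4368 0.3214 0.2605] yaw 179.76 tilt [-0.  -1.1] F [0.2 0.2 0.8] gw 0.042 gf 0.0
shift [0.0017 0.0036 0.126 ] roll -0.0042
```

View pics/w3b.png

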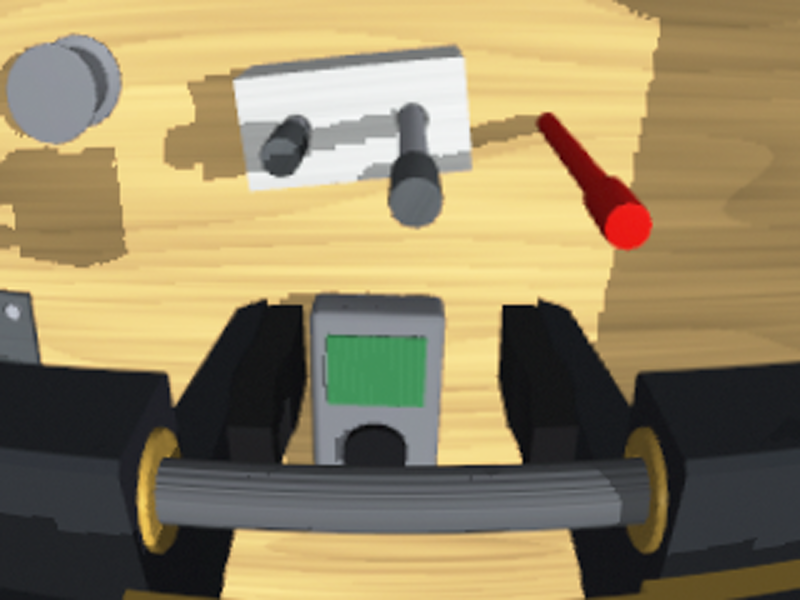

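The rod's head top is at crop (416,202), which is full-frame (326.4,200.8).

Run:
```python
from h import *
c=load('w3');p=atz(c,326.4,200.8,.171,True);print(p)
go(p[0],p[1],.1345,180)
```

```text
[0.43588209 0.32585393 0.171     ]
t 6.8 pos [0.4368 0.3214 0.2605] yaw 179.76 tilt [-0.  -1.1] F [0.2 0.2 0.8] gw 0.042 gf 0.0
shift [0.001  0.0046 0.126 ] roll -0.0042
```

```bash
python3 -m inch '[-0.05,0.001,0.004,0.03,0,-0.05,0.001,0.004,0.06,0,-0.05,0.001,0.004,0.09,0,-0.05,0.001,0.004,0.11,0,-0.05,0.001,0.004,0.126,0,-0.05,0.001,0.004,0.126,0,-0.05,0.001,0.004,0.126,0,-0.05,0.001,0.004,0.126,0]'; python3 -c "
from h import *
go(.4357,.3254,.1345,180)"
```

```text
time_s: 7.6
tool_pos: [0.4357, 0.3275, 0.1359]
tcp_rot: [0.001, 0.001, 1.0, 0.001]
ft_force: [-0.3, -0.3, 0.2]
grip_width: 0.0419
grasp_force: 0.0
t 7.6 pos [0.4357 0.3275 0.1359] yaw 179.9 tilt [1.6 1.1] F [-0.3 -0.3  0.2] gw 0.0419 gf 0.0
shift [ 0.     -0.0021  0.0014] roll -0.0018
```

```bash
python3 -m inch '[-1,0,0,0,0,-1,0,0,0,0,-1,0,0,0,0,-1,0,0,0,0,-1,0,0,0,0,-1,0,0,0,0]' 40; python3 -c "
from h import *
go(.4357,.3254,.1345,180)"
```

```text
time_s: 8.2
tool_pos: [0.4351, 0.3277, 0.135]
tcp_rot: [0.0, 0.0, 1.0, 0.0]
ft_force: [0.2, -2.0, 4.1]
grip_width: 0.0169
grasp_force: 40.0
t 8.2 pos [0.4351 0.3277 0.135 ] yaw 179.96 tilt [0.5 0.2] F [ 0.2 -2.   4.1] gw 0.0169 gf 40.0
shift [-0.0006 -0.0023  0.0005] roll -0.0008
```

```bash
python3 -m inch '[-1,0,-0.002,-0.02,0,-1,0,-0.002,-0.045,0,-1,0,-0.002,-0.07,0,-1,0,-0.002,-0.1,0,-1,0,-0.002,-0.13,0,-1,0,-0.002,-0.15,0,-1,0,-0.002,-0.15,0,-1,0,-0.002,-0.15,0,-1,0,-0.002,-0.15,0]'
python3 - <<'E'
from h import *
go(.6134,-.0435,.285,180)
E
```

```text
time_s: 9.1
tool_pos: [0.4339, 0.325, 0.2829]
tcp_rot: [-0.001, 0.0, 1.0, -0.001]
ft_force: [-0.2, -0.2, -1.3]
grip_width: 0.0166
grasp_force: 40.0
t 9.1 pos [0.4339 0.325  0.2829] yaw 179.96 tilt [-2.3 -2. ] F [-0.2 -0.2 -1.3] gw 0.0166 gf 40.0
shift [-0.1797 -0.3684 -0.0017] roll -0.0006
```

```bash
python3 -m inch '[-1,-0.01,-0.02,-0.005,0,-1,-0.025,-0.05,-0.005,0,-1,-0.04,-0.085,-0.005,0,-1,-0.06,-0.12,-0.005,0,-1,-0.075,-0.155,-0.005,0,-1,-0.09,-0.19,-0.005,0,-1,-0.11,-0.225,-0.005,0,-1,-0.125,-0.26,-0.005,0,-1,-0.145,-0.295,-0.005,0,-1,-0.16,-0.33,-0.005,0,-1,-0.175,-0.36,-0.005,0,-1,-0.18,-0.368,-0.005,0]'; python3 -m inch '[-1,0,0,0,0,-1,0,0,0,0,-1,0,0,0,0,-1,0,0,0,0]';python3 - <<'E'
from h import *
c=cap('wrist','w4');i=cv2.imread('pics/w4.png')[160:400,160:480]
cap('scene','s4');j=cv2.imread('pics/s4.png')[120:240,240:340]; k=cap('top','t4')
cv2.imwrite('pics/w4b.png',np.hstack([cv2.resize(i,(480,360)),cv2.resize(j,(300,360),interpolation=cv2.INTER_CUBIC)]))
go(.6134,-.0435,.285,180)
E
```

```text
time_s: 10.3
tool_pos: [0.6145, -0.0475, 0.2879]
tcp_rot: [-0.001, 0.003, 1.0, -0.001]
ft_force: [-0.1, -0.3, -0.9]
grip_width: 0.0168
grasp_force: 40.0
time_s: 10.7
tool_pos: [0.6142, -0.0409, 0.2897]
tcp_rot: [-0.0, -0.001, 1.0, 0.0]
ft_force: [0.4, -0.1, -1.1]
grip_width: 0.017
grasp_force: 40.0
t 10.85 pos [ 0.6144 -0.0418  0.2899] yaw -179.98 tilt [0.2 0.2] F [ 0.4 -0.2 -1.4] gw 0.0169 gf 40.0
shift [ 0.001  -0.0017  0.0049] roll 0.0003
```

View pics/w4b.png

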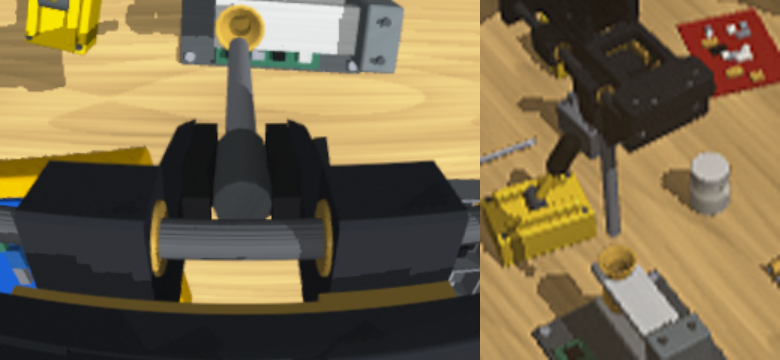

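The left picture shows the mouth at about (240,25) with the rod's foot at about (239,43) just in front. The right one shows the rod hanging upright above the mouth at (617,262). I'll refine the mouth and foot positions with image code.

Run:
```python
from h import *
def brass(c,x0,y0,x1,y1):
    h=cv2.cvtColor(np.ascontiguousarray(c['frame']),cv2.COLOR_RGB2HSV)[y0:y1,x0:x1]
    m=((h[...,0]>12)&(h[...,0]<28)&(h[...,1]>130)&(h[...,2]>60)).astype(np.uint8)
    n,l,st,ce=cv2.connectedComponentsWithStats(m); k=1+np.argmax(st[1:,4]); m=(l==k)
    return m,(st[k]+[x0,y0,0,0,0])
w=load('w4');m,st=brass(w,290,155,350,200);print(st)
for r in m: print(''.join('.#'[int(v)] for v in r))
t=load('top0');m,st=brass(t,315,165,350,195);print(st)
for r in m: print(''.join('.#'[int(v)] for v in r))
i=cv2.cvtColor(w['frame'],cv2.COLOR_RGB2GRAY)[176:206:2,308:332];print(i)
```

```text
[304 164  32  30 679]
............................................................
............................................................
............................................................
............................................................
............................................................
............................................................
............................................................
............................................................
............................................................
........................##########..........................
......................################......................
.....................##################.....................
...................#####################....................
..................#######################...................
.................#########################..................
.................##########################.................
................############################................
...............##########################
[... 3584 characters left out ...]
93 127 160 133  77  79  82  82  83  85  89  96 103 106 111 113 134
  187 185 176 183 199 210]
 [ 66  65  44  34  59  77  79  82  82  82  85  90  95 102 106 110 114 115
  116 100 158 181 181 180]
 [ 65  64  45  33  59  78  81  82  82  82  83  87  95 101 106 110 113 109
   78  93 156 180 181 184]
 [ 86  84  69  61  68  79  80  82  83  84  87  90  96 101 106 110 113 112
   91 107 159 180 181 185]
 [104 103 103  96  86  79  81  82  82  84  87  91  97 102 106 109 112 113
  111 106 117 122 122 123]
 [102 101 101  94  85  78  82  81  82  84  87  90  96 101 106 109 112 114
  113 106 105 105 106 106]
 [162 158 170 132  94  79  82  82  82  84  86  90  96 101 105 109 112 113
  114 104 103 105 108 109]]
```

Run:
```python
from h import *
w=load('w4')
print('mouth',atz(w,319.9,179.2,.126,True))
s=manip.sense()['tool_pos'];zf=s[2]-.129;print('zf',zf)
print('foot edge',atz(w,319.0,185.5,zf,True),'shaft@195',atz(w,319.1,185.5,zf,True)); print('expected foot edge px',proj(w,[s[0]-.0035,s[1],zf],True))
# check of head position in x: from rod axis
print('T',np.round(w['T'],4)[:3,3],s)
```

```text
mouth [ 0.61470374 -0.04148226  0.126     ]
zf 0.16089176842782127
foot edge [ 0.61156054 -0.04224942  0.16089177] shaft@195 [ 0.61156043 -0.04215745  0.16089177]
expected foot edge px (np.float64(319.4940402225242), np.float64(184.8113084936215))
T [ 0.5338 -0.041   0.435 ] [ 0.6144018  -0.04179533  0.28989177]
```

Foot (0.615,-0.042) and mouth (0.6147,-0.0415) agree within 1 mm, so I lower the rod.

```bash
python3 -m inch '[-1,0,0.001,0.01,0,-1,0,0.001,0.02,0,-1,0,0.001,0.03,0,-1,0,0.001,0.037,0,-1,0,0.001,0.044,0,-1,0,0.001,0.051,0,-1,0,0.001,0.058,0,-1,0,0.001,0.065,0,-1,0,0.001,0.07,0,-1,0,0.001,0.07,0,-1,0,0.001,0.07,0]'
python3 - <<'E'
from h import *
go(.6147,-.0415,.157,180); print(manip.sense()['ft_torque'])
E
```

```text
time_s: 11.95
tool_pos: [0.6146, -0.0416, 0.2198]
tcp_rot: [0.0, 0.0, 1.0, -0.0]
ft_force: [0.4, -0.1, -0.6]
grip_width: 0.0167
grasp_force: 40.0
t 11.95 pos [ 0.6146 -0.0416  0.2198] yaw 179.95 tilt [ 0.1 -0. ] F [ 0.4 -0.1 -0.6] gw 0.0167 gf 40.0
shift [-0.0001  0.0001  0.0628] roll -0.0008
[ 0.0197171   0.05020083 -0.01125009]
```

Force is near zero with the foot through the upper bushing, so I carry on through the lower one.

```bash
python3 -m inch '[-1,0,0,0.008,0,-1,0,0,0.015,0,-1,0,0,0.022,0,-1,0,0,0.029,0,-1,0,0,0.036,0,-1,0,0,0.043,0,-1,0,0,0.05,0,-1,0,0,0.056,0,-1,0,0,0.061,0,-1,0,0,0.061,0,-1,0,0,0.061,0,-1,0,0,0.061,0]'
python3 - <<'E'
from h import *
go(.6147,-.0415,.157,180); print(manip.sense()['ft_torque'])
cap('scene','s5');cap('top','t5');cap('wrist','w5')
i=cv2.imread('pics/s5.png')[90:290,240:440];j=cv2.imread('pics/w5.png')[130:330,220:420];
cv2.imwrite('pics/f.png',np.hstack([cv2.resize(x,(400,400),interpolation=cv2.INTER_CUBIC) for x in (i,j)]))
E
```

```text
time_s: 13.15
tool_pos: [0.6147, -0.0415, 0.1591]
tcp_rot: [0.0, 0.0, 1.0, 0.0]
ft_force: [-0.2, -0.2, -1.6]
grip_width: 0.0169
grasp_force: 40.0
t 13.15 pos [ 0.6147 -0.0415  0.1591] yaw 179.96 tilt [0.5 0.1] F [-0.2 -0.2 -1.6] gw 0.0169 gf 40.0
shift [0.     0.     0.0021] roll -0.0007
[ 0.10470269  0.00979632 -0.01988101]
```

View pics/f.png

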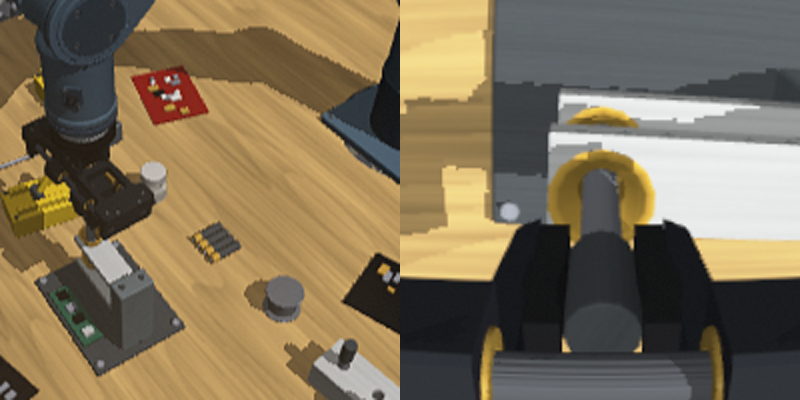

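The right picture shows the rod inside the upper mouth at (600,190), centred and upright. The force is only the rod's weight, so the foot is at about z = 0.030, which is 20 mm below the lower bushing and 22 mm above the base plate. I hand it in.

```bash
python3 -c "
from cell import manip
print(manip.job_done())"
```

```text
the job is handed in; nothing more can be done
None
```

The job is handed in: the isolator lever is switched off, and the gripper still holds the guide rod upright through both bushings, with its foot an estimated 20 mm below the lower bushing and 22 mm above the base plate.

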